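# Index the sample turntable by one slot

### The job

Bring the sample tin with the lid on to the pointer of the rotary table: with closed fingertips press the dished indexing plunger in, push the table round by it the short way to the next slot (60 degrees), and let the plunger spring fully out again so that the table is locked there. Grip and lift nothing, keep off the tins and the loose lid on the table, and leave the other things on the bench where they are.

Things in the scene. Friction and masses are not known exactly. Their poses are not given: they have to be found in the camera images.
- plunger_cap (a point): centre of the floor of the plunger's cap, the spot for the fingertips: a round black dish, 58 mm outside, 50 inside, its rim 8 mm above its floor. It rides on the rotary table 100 mm from the axis, opposite the middle station (far side at the start); with the plunger out, the dish floor is 104 mm above the bench. z is up, x points outward from the table's axis.
- plunger (a joint): travel of the plunger, m: 0 out, 0.014 fully in (straight down). A spring, 3 N rising to 6 N, pushes it back up. Out, its cross pin sits in a slot of a fixed ring under the disc and locks the table (0.02 rad of play); pressed 10 mm or more, the table is free. Let go between slots it stays about 10 mm in, table still free, and jumps out at the next slot.
- table (a joint): angle of the rotary table, rad: about 0 at the start, positive is counterclockwise seen from above. Slots lie every 1.047 rad (60 degrees): at 0, +1.047, -1.047 and so on. With the plunger in, turning it takes under 3 N at the plunger; it stays where it is left.
- turntable_base: fixed dark steel foot of the rotary table; origin on the table's axis at bench height, z up; its -x axis runs to the pointer, an upright bracket 154 mm from the axis, 74 mm tall. The round aluminium table is 280 mm across, its top 62 mm above the bench; five nests (a round seat among three pegs 10 mm high, centre 90 mm from the axis) and the plunger stand on it 60 degrees apart.
- pointer_station (a point): fixed point on the level of the table's top, 90 mm from the axis in the direction of the pointer: where the centre of the nest that stands at the pointer lies (empty at the start).
- closed_tin: sample tin with its pale lid pressed on, 67 mm across, 73 mm tall, origin at the centre of its underside; it stands in the nest next to the pointer on one side, 60 degrees away, left or right by chance.
- open_tin: sample tin without a lid, blue paint inside below the rim, 67 mm across, 72 mm tall, origin at the centre of its underside; in the nest on the other side of the pointer.
- loose_lid: blue tin lid lying upside down in a rear nest of the table, 65 mm across, 10 mm high, origin at the centre of its underside.
- parts_box: bystander on the bench: small reddish-brown parts box lying flat, 40x70x22 mm; origin at the centre of its underside
Not all that is in view belongs to the job. There is more than one size of the loose_lid; the job needs the larger.

How it is judged:
On the way, in this order (a step that is already met when the one before it is completed fails the run):
1. the plunger is pressed in, with the table still at its first slot (value of joint plunger above 0.009 m and value of joint table between -0.15 and 0.15 rad), for 0.05 s.
2. the table is turned more than halfway to the next slot ((value of joint table above 0.6 rad or value of joint table below -0.6 rad)), for 0.05 s.
At the end, for the whole second after the job is handed in: The lidded tin stands upright in its nest at the pointer (centre within 10 mm of the pointer station), the table is one slot (60 degrees) from its start and at rest, the plunger is out to within 3 mm, and both tins and the loose lid still stand on the table (horizontal distance between closed_tin and pointer_station below 0.01 m and value of joint plunger below 0.003 m and (value of joint table between 0.99 and 1.1 rad or value of joint table between -1.1 and -0.99 rad) and velocity of joint table between -0.02 and 0.02 rad/s and angle between each of closed_tin, open_tin's own z axis and vertical below 0.1 rad and height (world z) of closed_tin between 0.055 and 0.072 m and height (world z) of open_tin between 0.055 and 0.072 m and height (world z) of loose_lid between 0.055 and 0.072 m); the robot touches nothing.
It fails at once if the table is turned the wrong way or the lidded tin is taken away from the pointer (horizontal distance between closed_tin and pointer_station above 0.115 m).
It fails at once if the table is turned well past the next slot (value of joint table above 1.4 rad or value of joint table below -1.4 rad).
It fails at once if a tin or the lid on the table is lifted or tipped (height (world z) of any of closed_tin, open_tin, loose_lid above 0.08 m or angle between any of closed_tin, open_tin's own z axis and vertical above 0.35 rad).
It fails at once if the robot pushes against a tin or the loose lid (contact force between any of the arm, the fingers and closed_tin above 2 N or contact force between any of the arm, the fingers and open_tin above 2 N or contact force between any of the arm, the fingers and loose_lid above 2 N).
It fails at once if a bystander on the bench is moved more than 30 mm (distance of parts_box from where it was at the start of the episode above 0.03 m).
It also fails if it takes over 38 s, if anything falls off the work surface, if the arm or the gripper's body presses on something with over 40 N, if the wrist force passes 120 N, or if a joint passes its speed limit or range.

### The arm

A 6-joint arm with a two-finger parallel gripper is mounted at the origin on the work surface; the furniture and walls round the work are solid. World frame = base frame: x ahead of the robot, y to its left, z up, the work surface at z = 0. Lengths are in m, angles in rad, forces in N, time in s.
With the tool pointing down it reaches from about 0.275 to 0.875 m from the base axis. Payload 12.5 kg.
Tool frame: the origin (TCP) lies at the very end of the fingers, on their centre line; the grasp point (between the pads) lies 19 mm behind it; x points along the fingers, y is the direction in which the jaws open and shut, and the axes are right-handed (so a half turn about x gives the same grasp; the last joint's range is limited). The gripper opens to 85 mm and grips with 20 to 120 N. Pads are 22 mm wide; open, the fingers measure 114 mm over their backs; the gripper's body (76 mm by 85 mm) begins 54 mm behind the grasp point. The pads swing forward as they close: fully open they stand 13 mm farther back than shut.
Start: joints at [1.018, 0.351, 1.652, -0, 1.139, -0.085], TCP at [0.248, 0.491, 0.231] pointing down, gripper open.
Joint ranges: [-2.75, 2.75], [-0.79, 2.1], [0.01, 2.65], [-1.57, 4.71], [0.07, 3.14], [-2.87, 2.87]. Speed limits (rad/s): [2.22, 2.22, 2.79, 3.14, 3.14, 3.14].

### API

Orientations are given as a 3x3 rotation matrix whose columns are the frame's x, y, z axes.
In Python, from bench import manip gives the robot as it stands. Calls block until the motion is done:
- manip.move_ptp(position, orientation): joint-space move of the TCP to a pose.
- manip.move_l(position, attitude=None, max_speed=0.15): straight line of the TCP; attitude=None keeps the orientation; max_speed is the mean speed in m/s.
- manip.move_j(angles): joint-space move.
- manip.set_gripper(opening, effort=None): opening from 0.0 (shut) to 1.0 (fully open); effort is the grip in N (None keeps the last); returns when the fingers have stopped.
- manip.dwell(seconds).
- manip.inverse_kinematics(position, orientation): joint angles nearest the present ones, or None.
- manip.grab_frame(name): name is "side" or "top" or "wrist"; returns (picture, depth): 400x640x3 uint8, red, green, blue; 400x640 float32, m along the optical axis (not along the pixel's ray), 0 where there is no reading.
- manip.get_calibration(name): a dict with "camera_matrix" (3x3 intrinsics, pixels), "R" (3x3) and "t" (3): a world point X has camera coordinates R X + t. Camera axes: x right, y down, z forward; pixel columns grow to the right and rows downward; lengths in m; the calibration is good to about 2 mm. A picture is of the moment at which its call begins: read the wrist's pose just before it. get_calibration takes no time and is no camera call; for the wrist camera it gives the pose at the moment of the call.
A pose or a line that the arm cannot do raises manip.Unreachable and nothing moves.
- manip.sign_off(): hands the job in, once; it reports no verdict.
Trained networks look in the newest picture that a camera, given by its name, has taken for a name from the list of things; names that differ only in an ending like _2 or _b are one class to them, and where a whole thing is asked for, a point or a joint stands for the part that bears it (a point fixed in the world has none). Each returns a list of dicts, best first, with "confidence" (0 to 1); they miss things now and then, are a little off and sometimes report something else, mostly with a low value. They report only what shows in the picture. A call takes as long as a camera call. They do not tell look-alikes from the thing itself.
- manip.look_for(camera, name): "at" ([x, y, z] in m, in world coordinates, good to about 4 mm: the middle of the surface that is visible of it).
Readings, each from a call of its own:
- manip.current_time(): time.
- manip.current_qpos(): joint angles.
- manip.current_joint_vel(): joint speeds.
- manip.current_joint_torque(): joint torques, N m.
- manip.current_ee_pos(): TCP position.
- manip.current_tcp_rot(): TCP orientation.
- manip.current_force(): force on the tool from outside, world axes, zero at the start.
- manip.current_ft_torque(): the same for the moment, N m.
- manip.current_grip_width(): opening from 0.0 (shut) to 1.0 (fully open).
Only numpy, scipy, OpenCV 4.12 (cv2) and the standard library are available. Lean on these libraries where they do the work, as an engineer would, in place of code of your own. Each camera call takes 0.05 s, during which the arm holds its last target.

## Working session

There is one attempt and no reset: what is moved stays moved. The work goes in short steps, each a Python script; the robot and the scene stay as the last script left them, time stands still between calls to the robot, and variables do not carry over. Pictures are saved under pics/ and viewed, and the job is handed in when it is done.

```bash
mkdir -p pics; ls; python3 - <<'E'
from bench import manip
import cv2
for c in ["side","top"]:
    p,d=manip.grab_frame(c); cv2.imwrite(f"pics/{c}0.png",p[:,:,::-1])
    for n in ["plunger_cap","closed_tin","open_tin","loose_lid","turntable_base","parts_box"]:
        for r in manip.look_for(c,n)[:3]: print(c,n,[round(float(v),3) for v in r["at"]],round(r["confidence"],2))
print(manip.current_time(),manip.current_ee_pos(),manip.current_tcp_rot())
E
```

```text
pics
side plunger_cap [0.546, 0.137, 0.101] 0.67
side closed_tin [0.392, 0.183, 0.116] 0.7
side closed_tin [0.475, 0.154, 0.062] 0.19
side open_tin [0.436, 0.039, 0.113] 0.61
side loose_lid [0.514, 0.032, 0.066] 0.66
side loose_lid [0.414, 0.312, 0.002] 0.59
side turntable_base [0.478, 0.153, 0.064] 0.97
side parts_box [0.514, -0.117, 0.023] 0.73
top plunger_cap [0.544, 0.136, 0.101] 0.96
top closed_tin [0.452, 0.112, 0.059] 0.68
top closed_tin [0.383, 0.168, 0.131] 0.63
top open_tin [0.434, 0.018, 0.106] 0.7
top loose_lid [0.519, 0.045, 0.066] 0.9
top loose_lid [0.411, 0.318, -0.001] 0.71
top turntable_base [0.455, 0.109, 0.064] 0.61
top parts_box [0.513, -0.129, 0.019] 0.93
0.7 [0.24797543 0.49089512 0.23129422] [[ 5.86621332e-06  4.50925222e-01  8.92561731e-01]
 [-2.61832098e-05  8.92561731e-01 -4.50925221e-01]
 [-1.00000000e+00 -2.07249075e-05  1.70426272e-05]]
```

View pics/top0.png

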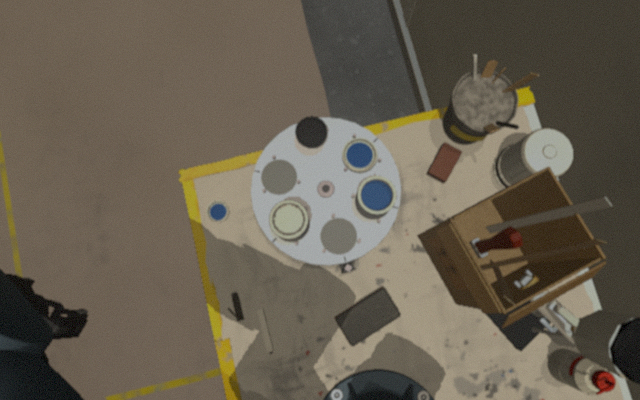

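View pics/side0.png

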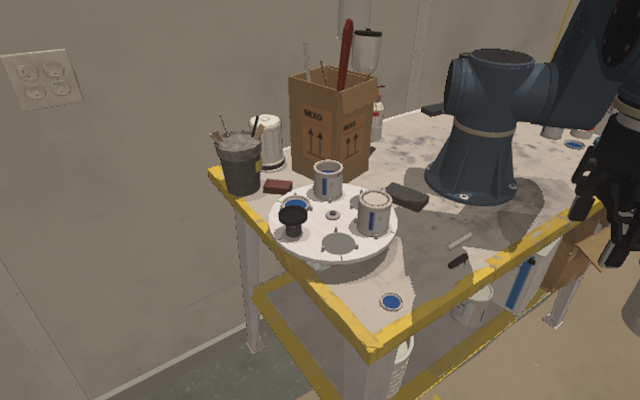

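The closed tin, at top-view px (290,218), is on the +y side of the pointer (346,267). The plunger is at (311,132). So the short way is counterclockwise (+). Next I'll fit the axis and the cap from depth.

```bash
cat > h.py <<'E'
from bench import manip
import cv2, numpy as np
from scipy.optimize import least_squares
def cloud(c):
    p,d=manip.grab_frame(c); k=manip.get_calibration(c)
    K,R,t=map(np.array,(k["camera_matrix"],k["R"],k["t"]))
    v,u=np.mgrid[:400,:640]; 
    P=np.stack([(u-K[0,2])/K[0,0]*d,(v-K[1,2])/K[1,1]*d,d],-1)
    W=(P-t.ravel())@R; W[d==0]=np.nan
    return p,d,W
def near(W,c,r,z0,z1): return (np.hypot(W[...,0]-c[0],W[...,1]-c[1])<r)&(W[...,2]>z0)&(W[...,2]<z1)
def circ(m,W):
    # min enclosing circle of hull in xy
    q=W[m][:,:2].astype(np.float32); (c,r)=cv2.minEnclosingCircle(q); return np.array(c),r
E
python3 - <<'E'
from h import *
for c in ["top","side"]:
    p,d,W=cloud(c)
    m=near(W,(.455,.109),.16,.05,.075); ax,r=circ(m,W); print(c,"disc",ax,r,np.median(W[m][:,2]),m.sum())
    m=near(W,(.545,.137),.04,.09,.125); cc,r=circ(m,W); print("cap",cc,r,W[m].mean(0),np.percentile(W[m][:,2],[5,25,50,75,95]),m.sum())
    print("dist",np.linalg.norm(cc-ax),np.degrees(np.arctan2(*(cc-ax)[::-1])))
    for n,z in (((.385,.165),(.115,.145)),((.434,.018),(.09,.145))):
        m=near(W,n,.06,*z); a,r=circ(m,W); print("tin",a,r,np.linalg.norm(a-ax),np.degrees(np.arctan2(*(a-ax)[::-1])))
    m=near(W,(.52,.04),.045,.064,.08); 
    m=near(W,(.32,.08),.05,.05,.09);print("ptr",W[m].mean(0) if m.any() else None)
    cv2.imwrite(f"pics/{c}1.png",cv2.resize(p[100:290,230:420,::-1] if c=="top" else p[150:290,250:420,::-1],None,fx=3,fy=3))
E
```

```text
top disc [0.44362009 0.10585813] 0.14807571470737457 0.06348702101641564 13975
cap [0.54861867 0.13416517] 0.02935461886227131 [0.54898642 0.13467763 0.10755739] [0.10306186 0.10489169 0.10623479 0.11077405 0.11462376] 806
dist 0.10874737634772665 15.087914844694204
tin [0.38739842 0.16855589] 0.03375242277979851 0.08421332298196386 131.88287713143168
tin [0.43170011 0.01934311] 0.0337398387491703 0.0873323209024153 -97.84477945754188
ptr [0.33825865 0.08299466 0.06389846]
side disc [0.44338751 0.10536911] 0.1475200206041336 0.06281365469818428 6376
cap [0.54647499 0.13435684] 0.030190670862793922 [0.54727087 0.13325311 0.10733461] [0.10354155 0.10468588 0.10583895 0.11086763 0.11289309] 500
dist 0.10708556550685108 15.705743379538474
tin [0.3879329 0.1677822] 0.034820981323719025 0.08349017051843875 131.6213852107802
tin [0.43059975 0.017119  ] 0.03656282275915146 0.08917179312958604 -98.24497800754605
ptr [0.3139524  0.07709198 0.06946619]
```

```bash
python3 - <<'E'
from h import *
obs=np.array([[[.5486,.1342],[.3874,.1686],[.4317,.0193]],[[.5465,.1344],[.3879,.1678],[.4306,.0171]]])
def f(x):
    a=x[2]+np.array([0,2,-2])*np.pi/3; r=np.array([.1,.09,.09])
    return (np.c_[x[0]+r*np.cos(a),x[1]+r*np.sin(a)]-obs).ravel()
s=least_squares(f,[.45,.108,.27]); print(s.x,np.degrees(s.x[2]),f(s.x).reshape(2,3,2)*1e3)
p,d,W=cloud("top")
m=near(W,(s.x[0],s.x[1]),.143,.057,.068); a,r=circ(m,W); print(a,r)
E
```

```text
[0.45225201 0.10595979 0.2859435 ] 16.38335560015767 [[[-0.4083911  -0.03393275]
  [-0.30542122 -0.55551945]
  [-0.63618769 -0.8105478 ]]

 [[ 1.6916089  -0.23393275]
  [-0.80542122  0.24448055]
  [ 0.46381231  1.3894522 ]]]
[0.45273444 0.10688262] 0.13996906578540802
```

View pics/top1.png

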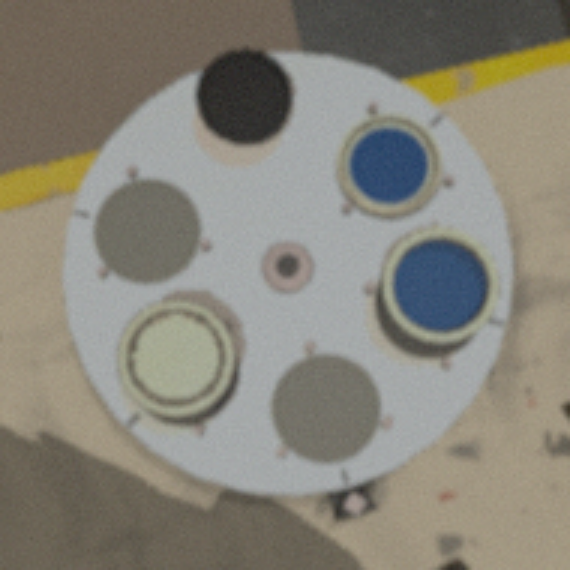

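Axis is at (0.4524, 0.1062) and the plunger direction is 16.4°; the three fits agree within 2 mm. Next: shut the gripper and hover over the dish.

```bash
cat >> h.py <<'E'
AX=np.array([.4524,.1062]); T0=np.radians(16.4)
Y=np.radians(46.)
ROT=np.array([[0,np.cos(Y),0],[0,np.sin(Y),0],[-1,0,0.]]); ROT[:,2]=np.cross(ROT[:,0],ROT[:,1])
def pt(deg,z,R=.1):
    a=T0+np.radians(deg); return [AX[0]+R*np.cos(a),AX[1]+R*np.sin(a),z]
def rep(s=""):
    print(s,"t",round(manip.current_time(),2),"p",np.round(manip.current_ee_pos(),4),"F",np.round(manip.current_force(),2))
E
python3 - <<'E'
from h import *
manip.set_gripper(0.0)
q=manip.inverse_kinematics(pt(0,.17),ROT); print(q, manip.inverse_kinematics(pt(60,.09),ROT))
e=manip.current_ee_pos()
manip.move_l([e[0],e[1],.26],max_speed=.2)
manip.move_ptp(pt(0,.22),ROT); rep("hover")
manip.move_l(pt(0,.13),max_speed=.1); rep("above")
p,d=manip.grab_frame("side"); cv2.imwrite("pics/s2.png",cv2.resize(p[120:280,230:430,::-1],None,fx=4,fy=3.7))
E
```

```text
[ 1.57970286e-01  4.46695592e-01  1.67340668e+00 -4.44089210e-16
  1.02149038e+00 -6.44881170e-01] [ 3.13917945e-01  4.89848634e-01  1.85027844e+00 -4.44089210e-16
  8.01465583e-01 -4.88933510e-01]
hover t 3.62 p [0.5481 0.1353 0.22  ] F [ 0.26 -0.1   0.84]
above t 4.67 p [0.5487 0.1345 0.1306] F [-0.73 -0.38  0.17]
```

View pics/s2.png

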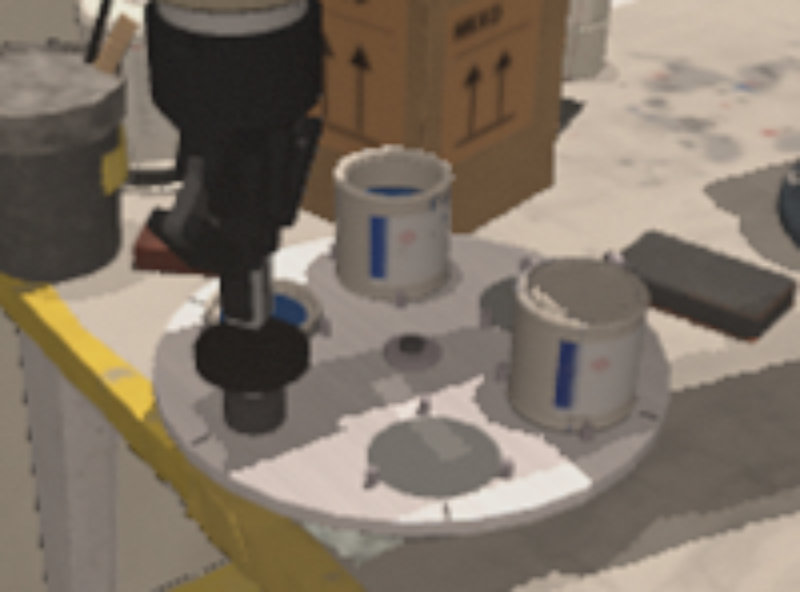

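The closed fingertips, at (245,325), hang over the dish centre (252,352), well clear of the tins. Next I'll press with force checks.

```bash
python3 - <<'E'
from h import *
manip.move_l(pt(0,.108),max_speed=.05); rep()
for z in (.102,.098,.0945,.092):
    manip.move_l(pt(0,z),max_speed=.04); manip.dwell(.1); rep(z)
E
```

```text
t 5.31 p [0.5483 0.1344 0.1079] F [-0.31 -0.88  0.15]
0.102 t 5.71 p [0.5486 0.1344 0.1023] F [ 0.6  -0.4   1.43]
0.098 t 6.06 p [0.5484 0.1344 0.098 ] F [ 0.65 -0.11  3.6 ]
0.0945 t 6.41 p [0.5484 0.1344 0.0946] F [1.37 0.15 4.45]
0.092 t 6.76 p [0.5483 0.1344 0.0921] F [0.48 0.03 4.18]
```

```bash
python3 - <<'E'
from h import *
manip.move_l(pt(0,.0912),max_speed=.03); manip.dwell(.15); rep("in")
for a in (4,10):
    manip.move_l(pt(a,.0912),max_speed=.04); rep(a)
p,d=manip.grab_frame("side"); cv2.imwrite("pics/s3.png",cv2.resize(p[120:280,230:430,::-1],None,fx=4,fy=3.7))
E
```

```text
in t 7.16 p [0.5484 0.1345 0.0913] F [0.75 0.02 5.57]
4 t 7.48 p [0.5459 0.1416 0.0912] F [-0.21  1.29  5.2 ]
10 t 7.89 p [0.5416 0.1513 0.0912] F [0.36 1.13 4.78]
```

View pics/s3.png

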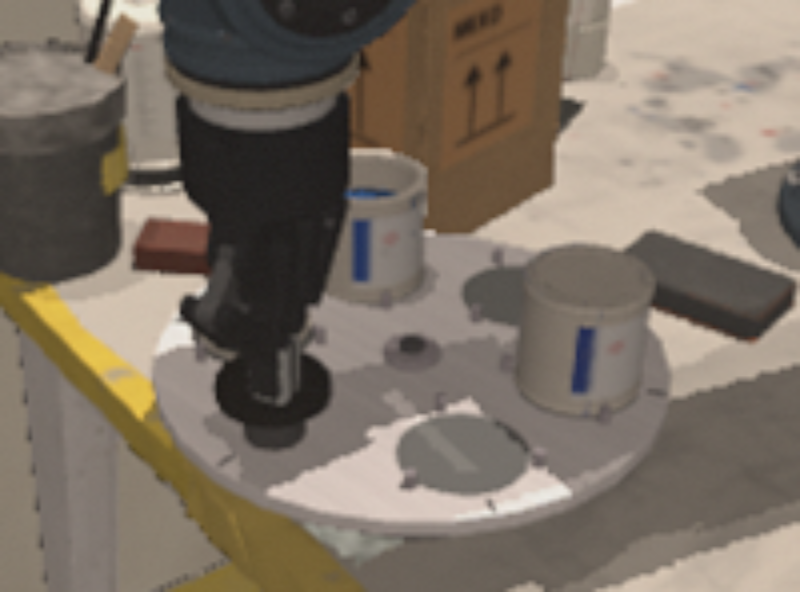

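The table turns with the fingers: the dish moved to (273,390) and the lidded tin to (585,330). The lateral force is about 1 N. I'll go on to 57° and measure before closing in.

```bash
python3 - <<'E'
from h import *
for a in (20,30,40,50,57):
    manip.move_l(pt(a,.0912),max_speed=.05); rep(a)
p,d,W=cloud("top")
cv2.imwrite("pics/t4.png",cv2.resize(p[100:290,230:420,::-1],None,fx=3,fy=3))
for n,z,lab,a0 in (((.337,.071),(.125,.145),"closed",120),((.52,.05),(.125,.145),"open",-120)):
    m=near(W,n,.06,*z)
    if m.any():
        a,r=circ(m,W); print(lab,a,r,np.linalg.norm(a-AX),(np.degrees(np.arctan2(*(a-AX)[::-1])-T0)-a0+180)%360-180)
E
```

```text
20 t 8.44 p [0.5323 0.1662 0.0911] F [-0.97  1.15  4.54]
30 t 8.94 p [0.5207 0.1792 0.0911] F [-1.04  1.24  3.92]
40 t 9.44 p [0.507  0.1899 0.0911] F [-0.64  0.23  4.03]
50 t 9.94 p [0.4916 0.1981 0.0911] F [-0.42 -0.73  4.66]
57 t 10.33 p [0.4803 0.2022 0.0911] F [-0.89  1.08  4.7 ]
closed [0.3751207  0.06647074] 0.015632227063179016 0.08689363741753353 70.80767797049185
open [0.50874984 0.03636201] 0.03407567739486694 0.08973655885914751 52.49885039923507
```

View pics/t4.png

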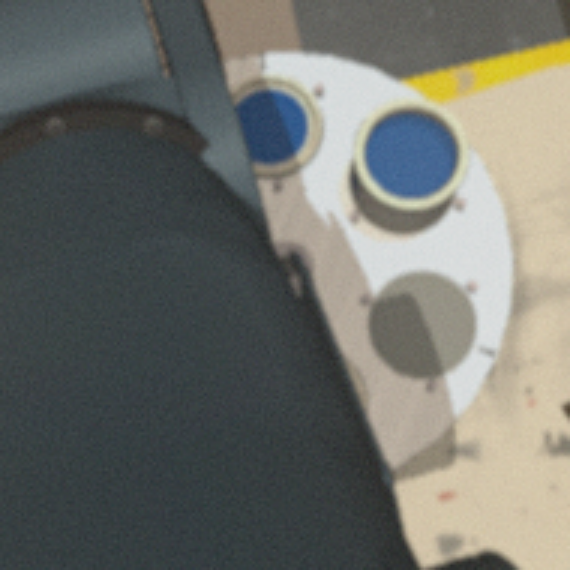

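The open tin shows the table at about 52.5°, while the tool is at 57°, so the fingers have slipped about 4° in the dish. The closed tin is hidden by the arm, so its fit is meaningless. I'll ease up so the plunger rests on the ring (about 10 mm in) and push with the dish rim in small steps until it snaps into the slot.

```bash
cat >> h.py <<'E'
def opent():
    p,d,W=cloud("top"); m=near(W,(.517,.042),.065,.122,.145)
    a,r=circ(m,W); return round((np.degrees(np.arctan2(*(a-AX)[::-1])-T0)+120+180)%360-180,1), round(r,4)
E
python3 - <<'E'
from h import *
manip.move_l(pt(57,.0975),max_speed=.04); manip.dwell(.1); rep(); print(opent())
for a in np.arange(58,72,1.):
    manip.move_l(pt(a,.0975),max_speed=.03); manip.dwell(.05)
    F=np.mean([manip.current_force() for _ in range(3)],0); th=T0+np.radians(a); ft=F@[-np.sin(th),np.cos(th),0]
    print(a,"ft",round(ft,2),"fz",round(F[2],2),opent(),round(manip.current_time(),2))
    if abs(ft)>5: break
E
```

```text
t 10.79 p [0.4808 0.2019 0.0973] F [-0.08  0.31  0.2 ]
(np.float64(52.1), 0.0339)
58.0 ft 0.2 fz 0.2 (np.float64(52.0), 0.0338) 11.19
59.0 ft 0.81 fz 0.19 (np.float64(52.0), 0.0339) 11.54
60.0 ft -1.02 fz -0.28 (np.float64(52.4), 0.0339) 11.89
61.0 ft -0.31 fz 0.27 (np.float64(53.3), 0.0338) 12.24
62.0 ft -1.8 fz -0.21 (np.float64(54.3), 0.0338) 12.59
63.0 ft -0.03 fz -0.66 (np.float64(55.4), 0.0337) 12.94
64.0 ft -0.46 fz -0.26 (np.float64(56.4), 0.0338) 13.29
65.0 ft 0.46 fz 0.42 (np.float64(57.7), 0.0341) 13.64
66.0 ft 1.85 fz 3.08 (np.float64(59.8), 0.0336) 13.99
67.0 ft 0.38 fz 2.86 (np.float64(60.4), 0.0338) 14.34
68.0 ft 0.8 fz 3.49 (np.float64(61.4), 0.0336) 14.69
69.0 ft 0.96 fz 4.27 (np.float64(62.2), 0.0341) 15.04
70.0 ft -2.04 fz 2.66 (np.float64(62.5), 0.0338) 15.39
71.0 ft -4.2 fz 3.7 (np.float64(62.8), 0.0339) 15.74
```

At tool 66° the plunger jumped up against the fingertips: fz rose from 0 to 3 N with the table at about 60°. The side force then built up, so the table looks locked. I'll back off from the rim, lift off and check.

```bash
python3 - <<'E'
from h import *
manip.move_l(pt(69,.0975),max_speed=.03);print(opent())
manip.move_l(pt(66,.0985),max_speed=.03); rep(); print(opent())
manip.move_l(pt(66,.125),max_speed=.05); rep(); print(opent())
manip.move_l(pt(66,.22),max_speed=.12); rep()
p,d=manip.grab_frame("side"); cv2.imwrite("pics/s5.png",cv2.resize(p[120:280,230:430,::-1],None,fx=4,fy=3.7))
E
```

```text
(np.float64(61.3), 0.0338)
 t 16.38 p [0.4658 0.2053 0.0984] F [0.42 0.   4.05]
(np.float64(59.7), 0.0337)
 t 17.12 p [0.4655 0.2053 0.1249] F [0.19 0.8  0.73]
(np.float64(60.4), 0.0341)
 t 18.11 p [0.4653 0.2052 0.2193] F [-0.46 -0.01 -0.16]
```

View pics/s5.png

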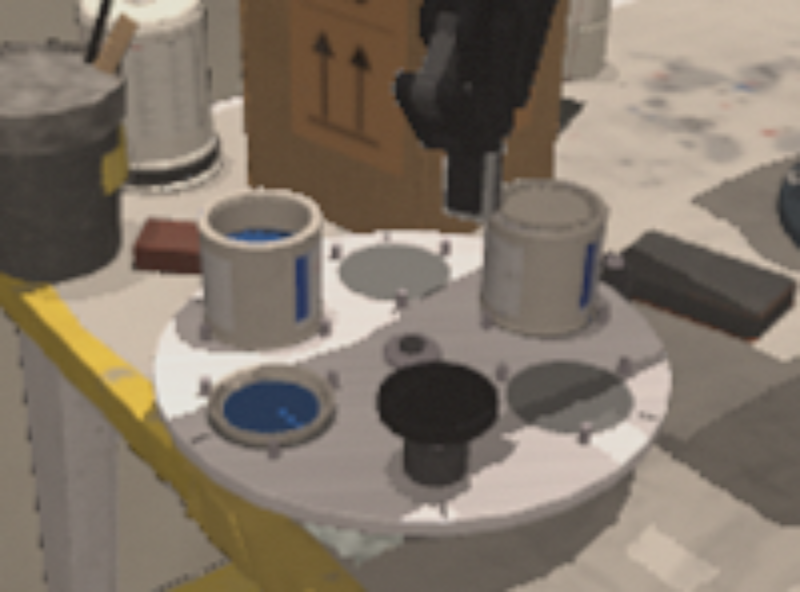

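The plunger is at (437,420), the lidded tin at (545,255) by the pointer, and the fingers are well above. Next I'll clear the arm and measure cap height and tin position.

```bash
python3 - <<'E'
from h import *
manip.move_ptp([.27,.46,.26],ROT); rep()
for c in ["top","side"]:
    p,d,W=cloud(c)
    cv2.imwrite(f"pics/{c}6.png",cv2.resize(p[100:290,230:420,::-1],None,fx=3,fy=3))
    q=pt(60,0)
    m=near(W,q,.04,.085,.125); cc,r=circ(m,W); print(c,"cap",cc,r,np.percentile(W[m][:,2],[5,25,50,75,95]).round(4),np.degrees(np.arctan2(*(cc-AX)[::-1])-T0))
    st=AX-.09*np.array([np.cos(T0),np.sin(T0)])
    m=near(W,st,.05,.118,.145); a,r=circ(m,W); print("closed",a,r,"off mm",1e3*(a-st),np.median(W[m][:,2]))
print(opent())
for r in manip.look_for("side","parts_box")[:1]: print(r)
E
```

```text
t 19.38 p [0.2707 0.4594 0.2597] F [ 0.25 -0.35  0.14]
top cap [0.47711402 0.20381008] 0.029299601912498474 [0.103  0.1048 0.1063 0.1107 0.1146] 59.39179474370773
closed [0.36632386 0.08194766] 0.033665768802165985 off mm [0.26211621 1.15839305] 0.13367213346860826
side cap [0.47769061 0.20158669] 0.03047225810587406 [0.1034 0.1045 0.1055 0.1107 0.113 ] 58.75040194487556
closed [0.36553672 0.08150855] 0.034330181777477264 off mm [-0.52502273  0.71928563] 0.13265629852226055
(np.float64(60.0), 0.0336)
{'at': [0.5303, -0.1206, 0.0211], 'confidence': 0.75}
```

View pics/top6.png

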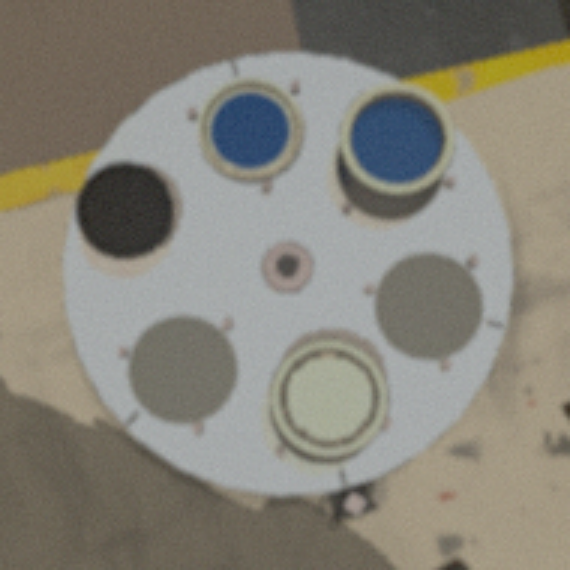

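The cap heights match the start distribution, so the plunger is fully out. The lidted tin is about 1 mm from the pointer station and the table is at about 60°. Handing in.

```bash
python3 - <<'E'
from h import *
manip.sign_off(); rep()
E
```

```text
the job is handed in; nothing more can be done
the job is handed in; nothing more can be done
```

The lidded tin now stands at the pointer with the table locked one slot round. I handed the job in at about 20 s; sign-off reports no verdict.

**What I did:** I pressed the dished plunger about 13 mm in with shut fingertips and pushed the table 60° counterclockwise. The fingers slipped in the dish and lagged by about 4–8°. So I eased up and pushed by the dish rim until the plunger jumped into the slot, then lifted off and moved the arm clear.

**Last checks:**
- **Table angle:** it measured 60.0° from the open tin and 58.8–59.4° from the cap. The difference is within camera accuracy.
- **Plunger:** the cap heights match those at the start to within about 0.5 mm, so it is fully out.
- **Lidded tin:** it stands about 1 mm from the pointer station, with its top at the height expected for a tin seated on the table.
- **Other tin and lid:** the open tin and the loose lid are in their nests.

**Doubtful readings:**
- While I pushed past the snap, the open tin briefly read up to 62.8°, more than the lock's stated play allows. It went back to about 60° once I released the plunger.
- The last network reading for the parts box was 16 mm off its first one. The open tin now partly hides it from the side camera. The arm never went near it, and it looks unmoved in the side pictures.

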